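# Put the alignment tooling away in its nests and cap the lens

## Task

Clear the loose tooling on this optical alignment bench: put the lens, the nozzle, the sensor board and the post each into the nest whose recess has its shape and colour, upright and sitting flat on the recess floor. Only once the lens sits in its nest, put the orange dust cap over it, so that it rests level on the lens's shoulder. The glass prism on its dark block is already aligned: leave it where it stands.

Things in the scene. Friction and masses are not known exactly. Their poses are not given: they have to be found in the camera images.
- lens: Lens barrel: black cylinder 46 mm in diameter and 36 mm high with a blue band and blue upper edge; on it a narrower black neck 32 mm in diameter, from 36 to 46 mm high, with a glass face on top. The flat ring at 36 mm is its shoulder. About 120 g. Grip the wide part. Loose, stands upright on the table at the start. Origin: centre of its underside; z up.
- cap: Orange round dust cap, 50 mm outer diameter, 24 mm high, closed on top, open below: inside 42 mm in diameter, 18 mm deep. About 30 g. On the lens its rim rests on the shoulder, so its origin is then 36 mm above the lens's origin, with 5 mm of play round the neck. Loose, stands upright on the table at the start. Origin: centre of its underside; z up.
- nozzle: Pick-up nozzle: square red foot 46 x 46 mm, 12 mm high, sides along x and y; on its centre a round brass shank 28 mm in diameter from 12 to 44 mm high (grip here), topped by a thin steel tip up to 50 mm. About 150 g. Loose, stands upright on the table at the start. Origin: centre of its underside; z up.
- board: Sensor board on its carrier: long flat rectangle, 76 mm along its x, 34 mm along its y, 12 mm high, black below and green on top; on its centre an aluminium block 26 mm along x, 22 mm along y, from 12 to 44 mm high (grip here). About 110 g. Loose, stands upright on the table at the start. Origin: centre of its underside; z up.
- post: Post on a yellow cross-shaped foot: two crossed bars, each 64 x 22 mm, 12 mm high, along x and y; on its centre a square steel post 24 x 24 mm, sides along x and y, from 12 to 44 mm high (grip here). About 140 g. Loose, stands upright on the table at the start. Origin: centre of its underside; z up.
- prism: Clear glass beam-splitter cube of 28 mm with a silvery upright plate across its diagonal, on a dark steel block 52 x 52 x 22 mm, 50 mm high in all, with a small aluminium screw that sticks out 12 mm on its +x side. 400 g, loose. Not to be moved. Origin: centre of the underside of the block.
- nest_round: Fixed black tray, told by the shape and colour of its recess. Origin: centre of its underside, on the table; z up. Recess floor 5 mm above the table, rim top 11 mm. Round, about 86 mm outside; blue round recess 62 mm in diameter, for the lens.
- nest_square: Fixed black tray, told by the shape and colour of its recess. Origin: centre of its underside, on the table; z up. Recess floor 5 mm above the table, rim top 11 mm. Square, 86 x 86 mm outside; red square recess 62 x 62 mm, sides along its x and y, for the nozzle (any quarter turn fits).
- nest_long: Fixed black tray, told by the shape and colour of its recess. Origin: centre of its underside, on the table; z up. Recess floor 5 mm above the table, rim top 11 mm. Oblong, 108 mm along its x and 66 mm along its y outside; green recess 92 mm along x, 50 mm along y, for the sensor board (either way round).
- nest_cross: Fixed black tray, told by the shape and colour of its recess. Origin: centre of its underside, on the table; z up. Recess floor 5 mm above the table, rim top 11 mm. Square, 90 x 90 mm outside; yellow cross-shaped recess with arms 38 mm wide and 82 mm long along its x and y, for the post (any quarter turn fits).

How it is judged:
By the outcome, as a careful person would: the job done as asked, in the order asked, and still so for the second after the job is handed in, with the robot touching nothing.
It also fails if it takes over 122 s, if anything falls off the work surface, if the arm or the gripper's body presses on something with over 40 N, if the wrist force passes 120 N, or if a joint passes its speed limit or range.

## Robot

A 7-joint arm with a two-finger parallel gripper is mounted at the origin on the work surface. World frame = base frame: x ahead of the robot, y to its left, z up, the work surface at z = 0. Lengths are in m, angles in rad, forces in N, time in s.
With the tool pointing down it reaches from about 0.4 to 0.85 m from the base axis. Payload 10.4 kg.
Tool frame: the origin (TCP) lies between the finger pads; the fingertips stand 14 mm ahead of it and the grasp point (between the pads) lies 5 mm behind it (r.finger_overhang is the z of the fingertips in the tool frame, in m); z points along the fingers, y is the line along which they close (so a half turn about z gives the same grasp; the last joint's range is limited). The gripper opens to 87 mm and grips with 3 to 60 N. Pads are 19 mm wide; open, the fingers measure 117 mm over their backs; the gripper's body (75 mm by 190 mm) begins 51 mm behind the grasp point.
Start: joints at [-1.184, 0.332, -0.065, 1.46, 0.022, 1.35, -0.088], TCP at [0.249, 0.573, 0.237] pointing down, gripper open.
Joint ranges: [-2.6, 2.6], [-0.5, 2.12], [-1.47, 1.34], [0.16, 2.42], [-1.27, 4.41], [0.06, 2.06], [-2.6, 2.6]. Speed limits (rad/s): [2.22, 2.22, 2.79, 2.79, 3.14, 3.14, 3.14].

## Interface

Orientations are given as a unit quaternion [x, y, z, w].
In Python, from bench import r, optics gives the robot as it stands.
- The arm moves only by the shell command python3 -m pendant 'ROWS' [FORCE]. ROWS is JSON, a list of rows, each a list of 7 numbers: the closure, from -1 (fully open) to 1 (shut), then the shift along the tool's x, y, z scaled (see below), then the turn, a rotation vector about the tool's x, y, z scaled (see below). In form: [[grip, x, y, z, rx, ry, rz], ...]. A call has 1 to 8 rows; each row is the pose to reach, as a shift and turn from the pose commanded when the call began, along the tool's axes at that moment; what a row does not reach only later rows make up. The controller multiplies each number of a shift by 0.3 m and each number of a turn by 120 degrees. A row lasts 1/8 s, in which the tool goes at most 62.5 mm and 10.7 degrees, less where a joint would pass 70% of its speed; a pose out of reach is approached as far as the arm can. A call with a number of a shift or a turn outside -1 to 1 is refused whole. A call with a gripper value outside its range is refused whole. The fingers move at their own pace and stop on an object; FORCE is the grip in N (left out, the last holds). Time passes only in rows, so rows that repeat a pose let the fingers close. It gives the time, the measured TCP pose, the force, the opening and the grip force at its end, in the units of the state.
- r.read_state(): the state, without advancing time (a new reading comes with each control period).
- optics.camera(name): name is "side" or "top"; returns a dict with "pixels" (384x512x3 uint8, red, green, blue), "vfov" (degrees; the focal length in pixels is half the picture's height over the tangent of half this angle, whatever the lens; pixels are square), "cx", "cy" (the principal point, pixels), "rvec" (rotation vector, rad) and "tvec" (3), from world to camera coordinates, as OpenCV has them. Camera axes: x right, y down, z forward; pixel columns grow to the right and rows downward; lengths in m; the calibration is good to about 2 mm. A picture is of the moment at which its call begins. There is no depth.
- r.close_job(): hands the job in; it is judged then, once.
The state is a dict: "time": time; "joint_positions": joint angles; "joint_vel": joint speeds; "joint_torque": joint torques, N m; "ee_pos": TCP position; "eef_rot": TCP orientation; "ft_force": force on the tool from outside, world axes, zero at the start; "torque": the same for the moment, N m; "width": finger opening in m; "grip_force": force on a finger pad.
Only numpy, scipy, OpenCV 4.12 (cv2) and the standard library are available. Lean on these libraries where they do the work, as an engineer would, in place of code of your own. Each camera call takes 0.05 s, during which the arm holds its last target. There are 200 camera calls.

## Working session

There is one attempt and no reset: what is moved stays moved. The work goes in short steps, Python scripts to look and compute and a shell command to move; the robot and the scene stay as the last step left them, time stands still between calls to the robot, and variables do not carry over. Pictures are saved under pics/ and viewed, at most 14 in all, crops included, and the job is handed in when it is done.

```bash
ls; mkdir -p pics; python3 - <<'E'
from bench import r,optics
import cv2,numpy as np
for n in("top","side"):
    c=optics.camera(n); cv2.imwrite(f"pics/{n}0.png",cv2.resize(c["pixels"][:,:,::-1],None,fx=1.5,fy=1.5,interpolation=cv2.INTER_CUBIC))
    print(n,{k:v for k,v in c.items() if k!="pixels"})
print(r.read_state(), r.finger_overhang)
E
```

```text
pics
top {'vfov': 42.643480157416626, 'cx': 251.02966622440093, 'cy': 182.85029674600784, 'rvec': array([ 2.14395647, -2.08367816,  0.2026524 ]), 'tvec': array([-0.01182687,  0.52839369,  0.93522863])}
side {'vfov': 52.31730515186298, 'cx': 260.86020842182324, 'cy': 185.49598199360832, 'rvec': array([ 2.04849774, -0.55661709,  0.29125004]), 'tvec': array([-0.45467307,  0.17472829,  0.75009966])}
{'time': 0.1, 'joint_positions': array([-1.18360315,  0.33282411, -0.06469291,  1.46085851,  0.0215852 ,
        1.34990863, -0.08850012]), 'joint_vel': array([ 5.84287602e-04, -2.35270299e-05,  8.36811426e-04, -3.54519271e-03,
       -1.33229694e-03,  7.91324481e-04, -6.42625747e-04]), 'joint_torque': array([ 1.14495553e-03, -6.24541783e+01,  2.42758723e-02, -3.90716636e+01,
       -6.14531944e-02,  3.65889492e-02,  6.80961216e-05]), 'ee_pos': array([0.24888157, 0.57294488, 0.23582327]), 'eef_rot': array([ 2.03461379e-01,  9.79082756e-01, -6.42678730e-04, -1.09564424e-04]), 'ft_force': array([ 0.2461649 , -0.17838553, -0.07469854]), 'torque': array([ 0.01147741, -0.0423654 , -0.03021986]), 'grip_force': 0.0, 'width': 0.08710565839334028} 0.014
```

View pics/top0.png

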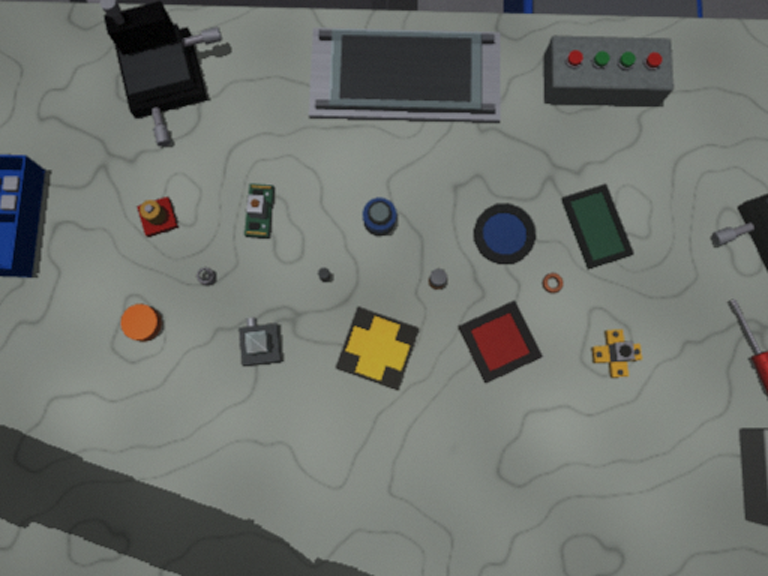

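View pics/side0.png

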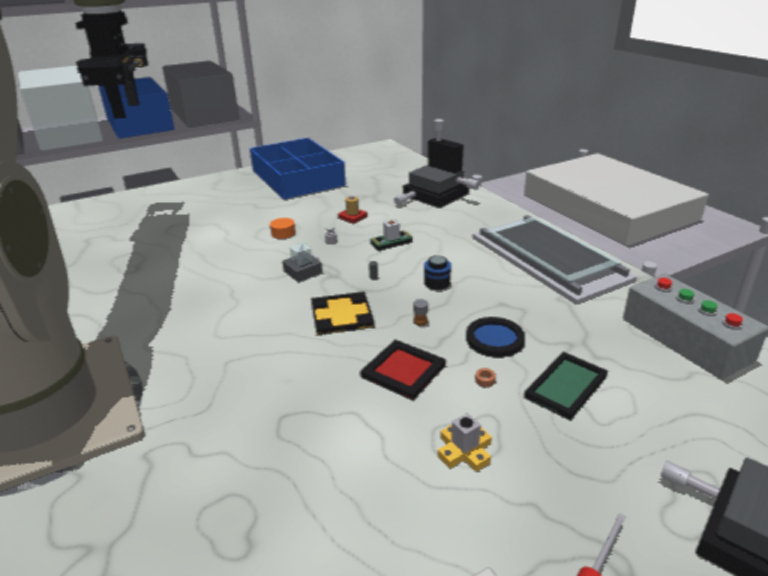

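The top view (1.5× pixels) shows:
- **Loose parts:** nozzle (157,215), board (258,210), lens (380,215), cap (140,322) and post (617,352).
- **Prism:** (260,342), screw pointing up in the picture.
- **Nests:** round (505,233), long (598,226), cross (378,347) and square (500,341).

Small clutter stands between them at (205,276), (325,274), (439,278) and (552,283). The side view shows the same things, all upright. Next I'll fit the shapes in both views.

```bash
cat > see.py <<'E'
import cv2,numpy as np
from bench import r,optics
from scipy.optimize import minimize
S=4
def grab():
    return {n:optics.camera(n) for n in("top","side")}
def proj(c,P):
    f=192/np.tan(np.radians(c["vfov"]/2)); K=np.array([[f,0,c["cx"]],[0,f,c["cy"]],[0,0,1]])
    return cv2.projectPoints(np.asarray(P,float).reshape(-1,1,3),c["rvec"],c["tvec"],K,None)[0][:,0]
def box(a,b,z0,z1):
    return np.array([[x,y,z] for z in(z0,z1) for x,y in((-a,-b),(a,-b),(a,b),(-a,b))])/1000/np.array([2,2,1])
def cyl(d,z0,z1):
    t=np.linspace(0,2*np.pi,40); return np.array([[d/2*np.cos(u),d/2*np.sin(u),z] for z in(z0,z1) for u in t])/1000
# parts seen (mask colour), parts hiding them, hue test
M={"lens":([cyl(46,0,36),cyl(32,36,46)],[],"blue"),"cap":([cyl(50,0,24)],[],"orange"),
"nozzle":([box(46,46,0,12)],[cyl(28,12,44),cyl(12,44,50)],"red"),
"board":([box(76,34,0,12)],[box(26,22,12,44)],"green"),
"post":([box(64,22,0,12),box(22,64,0,12)],[box(24,24,12,44)],"yellow"),
"nest_round":([cyl(86,0,11)],[],"blue"),"nest_square":([box(86,86,0,11)],[],"red"),
"nest_long":([box(108,66,0,11)],[],"green"),"nest_cross":([box(90,90,0,11)],[],"yellow"),
"prism":([box(52,52,0,22)],[box(28,28,22,50)],"dark")}
def mask(c,name,foot=True):
    h=cv2.cvtColor(cv2.resize(c["pixels"],None,fx=S,fy=S,interpolation=cv2.INTER_CUBIC),cv2.COLOR_RGB2HSV).astype(int)
    H,s,v=h[...,0],h[...,1],h[...,2]; col=M[name][2]; dark=(v<75)
    m={"orange":(s>150)&(H<16),"red":((H<8)|(H>172))&(s>120),"yellow":(H>17)&(H<35)&(s>120),
       "green":(H>50)&(H<95)&(s>75),"blue":(H>98)&(H<125)&(s>90),"dark":v<0}[col]
    if col in("blue","green","dark") or "nest" in name: m=m|dark
    return m.astype(np.uint8)
def draw(c,parts,p):
    x,y,a,z=p; R=np.array([[np.cos(a),-np.sin(a),0],[np.sin(a),np.cos(a),0],[0,0,1]])
    im=np.zeros((384*S,512*S),np.uint8)
    for q in parts:
        u=proj(c,q@R.T+[x,y,z]); u=((u+.5)*S*16).round().astype(np.int32)
        cv2.fillConvexPoly(im,cv2.convexHull(u),1,shift=4)
    return im
def ground(c,uv,z=0.):
    R=cv2.Rodrigues(c["rvec"])[0]; f=192/np.tan(np.radians(c["vfov"]/2))
    d=R.T@[(uv[0]-c["cx"])/f,(uv[1]-c["cy"])/f,1]; o=-R.T@c["tvec"]; return (o+d*(z-o[2])/d[2])
def fit(C,name,xy,yaws=(0,.4,.8,1.2),views=("top","side"),z0=0.,fz=True):
    vis,hid,_=M[name]; ms={}
    for n in views:
        c=C[n]; g=draw(c,[cyl(150,-10,60)],(*xy,0,z0)); m=mask(c,name)*g
        if not hid or name=="board":
            k=np.ones((5,5),np.uint8); m=cv2.morphologyEx(m,cv2.MORPH_OPEN,k)
            cs=cv2.findContours(m,cv2.RETR_EXTERNAL,cv2.CHAIN_APPROX_NONE)[0]
            t=proj(c,[[*xy,z0+.01]])[0]*S
            b=min((q for q in cs if cv2.contourArea(q)>150),key=lambda q:-cv2.contourArea(q)+20*max(0,-cv2.pointPolygonTest(q,tuple(map(float,t)),True)))
            m=cv2.drawContours(np.zeros_like(m),[b],-1,1,-1)
        ms[n]=m
    def cost(p):
        p=[p[0],p[1],p[2],p[3] if fz else z0]; e=0
        for n in views:
            d=draw(C[n],vis,p); m=ms[n]
            if hid: h=draw(C[n],hid,p); d=d&(1-h); m=m&(1-h)
            e+=1-(d&m).sum()/max(1,(d|m).sum())
        return e/len(views)
    best=None
    for a in yaws:
        s=minimize(cost,[*xy,a,z0],method="Nelder-Mead",options=dict(initial_simplex=np.array([[*xy,a,z0]]*5)+np.vstack([np.zeros(4),np.diag([.012,.012,.3,.006])]),maxiter=150,xatol=1e-4,fatol=1e-4))
        if best is None or s.fun<best.fun: best=s
    return best.x,best.fun
E
cat > m1.py <<'E'
from see import *
import json
C=grab(); T=C["top"]
px={"nozzle":(157,215),"board":(258,210),"lens":(380,218),"cap":(140,322),"post":(617,352),"nest_round":(505,233),"nest_long":(598,226),"nest_cross":(378,347),"nest_square":(500,341)}
ov={n:cv2.resize(C[n]["pixels"],None,fx=S,fy=S,interpolation=cv2.INTER_CUBIC) for n in C}
out={}
for n,u in px.items():
    g=ground(T,np.array(u)/1.5,.006)
    round_=n in("lens","cap","nest_round")
    p,e=fit(C,n,g[:2],(0,) if round_ else (0,.4,.8,1.2) if n not in("board","nest_long") else np.arange(8)*.4)
    out[n]=list(p); print(n,np.round(p[:2],4),"yaw",round(np.degrees(p[2]),1),"z",round(p[3],4),"err",round(e,3))
    for k in C:
        for q in(M[n][0]+M[n][1]):
            cs=cv2.findContours(draw(C[k],[q],p),0,2)[0]; cv2.drawContours(ov[k],cs,-1,(255,0,255),2)
json.dump(out,open("poses.json","w"))
print("prism",ground(T,np.array((260,345))/1.5,.022), "clutter",[ground(T,np.array(u)/1.5,.01)[:2].round(3) for u in((205,276),(325,274),(439,278),(552,283))])
t=ov["top"][380:1120,300:1800]; s=ov["side"][480:1300,650:1680]
cv2.imwrite("pics/ovt.png",cv2.resize(t[:,:,::-1],(800,395),interpolation=cv2.INTER_AREA));cv2.imwrite("pics/ovs.png",cv2.resize(s[:,:,::-1],(753,600),interpolation=cv2.INTER_AREA))
E
time python3 m1.py
```

```text
nozzle [0.6141 0.32  ] yaw 20.7 z 0.003 err 0.234
board [0.6251 0.1736] yaw 178.3 z 0.002 err 0.377
lens [0.6179 0.0027] yaw 9.4 z -0.0006 err 0.153
cap [0.461  0.3295] yaw 10.1 z -0.0013 err 0.185
post [ 0.4368 -0.3268] yaw 94.7 z -0.0001 err 0.209
nest_round [ 0.6023 -0.1746] yaw 7.2 z -0.0003 err 0.042
nest_long [ 0.6176 -0.3059] yaw 199.4 z -0.0009 err 0.046
nest_cross [4.349e-01 3.000e-04] yaw -17.9 z -0.0 err 0.067
nest_square [ 0.4488 -0.1673] yaw 26.2 z -0.0001 err 0.046
prism [0.43244947 0.15865927 0.022     ] clutter [array([0.528, 0.243]), array([0.535, 0.076]), array([ 0.534, -0.084]), array([ 0.532, -0.241])]
real	0m47.252s
user	0m45.800s
sys	0m1.360s
```

View pics/ovt.png

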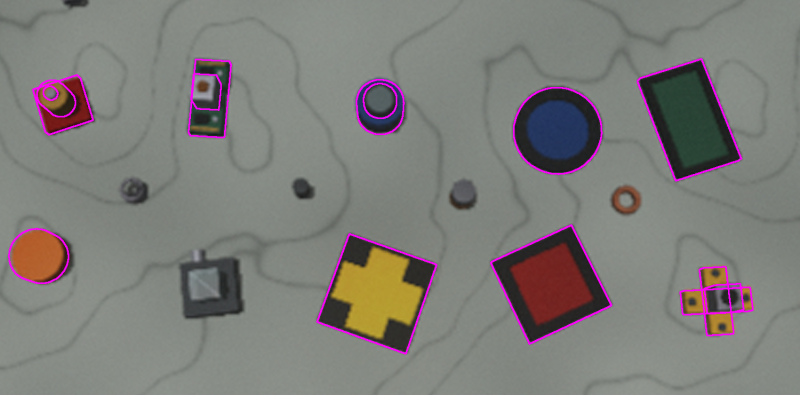

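View pics/ovs.png

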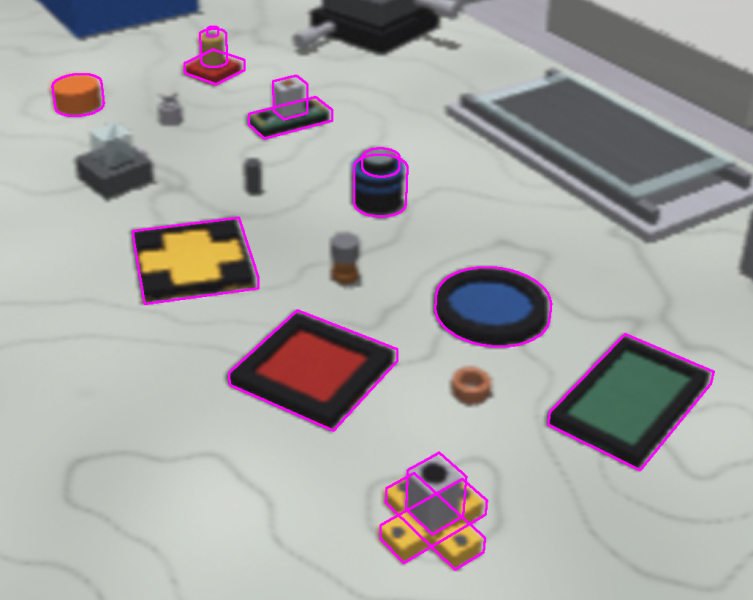

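Both overlays sit tightly on every part and nest, and the two-view heights come out at z≈0, so everything stands on the table. Now a helper to convert goals into row units.

```bash
cat > to.py <<'E'
# python3 to.py x y z [fingeryaw_deg] : shift/turn in row units from the present measured pose
import sys,numpy as np
from scipy.spatial.transform import Rotation as Ro
from bench import r
s=r.read_state(); R=Ro.from_quat(s["eef_rot"]); a=list(map(float,sys.argv[1:])); m=R.as_matrix()
d=m.T@(np.array(a[:3])-s["ee_pos"]); y0=np.degrees(np.arctan2(m[1,1],m[0,1]))
y=a[3] if len(a)>3 else y0
best=(y-y0+90)%180-90
if len(a)>4: best+=a[4]
c,sn=np.cos(np.radians(y0+best)),np.sin(np.radians(y0+best))
G=np.array([[-sn if 0 else -(-sn),c,0],[-c,sn,0],[0,0,-1]]) # columns x,y,z
t=(R.inv()*Ro.from_matrix(G)).as_rotvec(degrees=True)
print("yaw",y0.round(1),"->",round(y0+best,1),"shift",(d/.3).round(3),"turn",(t/120).round(3),"rows",max(np.ceil(np.abs(np.linalg.norm(d))/.0625),np.ceil(abs(best)/10.7)),"q7",s["joint_positions"][6].round(2),"t",s["time"],"w",s["width"].round(4))
E
python3 to.py 0.618 0.003 0.12 66.5; sed -i 's/-sn if 0 else -(-sn)/sn/' to.py
```

```text
Traceback (most recent call last):
  File "to.py", line 12, in <module>
    t=(R.inv()*Ro.from_matrix(G)).as_rotvec(degrees=True)
               ~~~~~~~~~~~~~~^^^
  File "scipy/spatial/transform/_rotation.pyx", line 1143, in scipy.spatial.transform._rotation.Rotation.from_matrix
ValueError: Non-positive determinant (left-handed or null coordinate frame) in rotation matrix 0: [[ 0.91706007  0.39874907  0.        ]
 [-0.39874907  0.91706007  0.        ]
 [ 0.          0.         -1.        ]].
```

```bash
sed -i 's/G=np.array(.*/G=np.array([[-sn,c,0],[c,sn,0],[0,0,-1]]) # columns x,y,z/' to.py; python3 to.py 0.618 0.003 0.12 66.5
```

```text
Traceback (most recent call last):
  File "to.py", line 13, in <module>
    print("yaw",y0.round(1),"->",round(y0+best,1),"shift",(d/.3).round(3),"turn",(t/120).round(3),"rows",max(np.ceil(np.abs(np.linalg.norm(d))/.0625),np.ceil(abs(best)/10.7)),"q7",s["joint_positions"][6].round(2),"t",s["time"],"w",s["width"].round(4))
                                                                                                                                                                                                                                       ^^^^^^^^^^^^^^^^
AttributeError: 'float' object has no attribute 'round'
```

```bash
sed -i 's/s\["width"\].round(4)/round(float(s["width"]),4)/' to.py; python3 to.py 0.618 0.003 0.12 66.5
```

```text
yaw 66.5 -> 66.5 shift [-1.885 -1.252  0.388] turn [-0.  0.  0.] rows 12.0 q7 -0.09 t 0.2 w 0.0873
```

```bash
python3 -m pendant '[[-1,-0.94,-0.63,0,0,0,0],[-1,-0.94,-0.63,0,0,0,0],[-1,-0.94,-0.63,0,0,0,0],[-1,-0.94,-0.63,0,0,0,0],[-1,-0.94,-0.63,0,0,0,0],[-1,-0.94,-0.63,0,0,0,0]]' 25; python3 to.py 0.618 0.003 0.12 66.5
```

```text
time: 0.95
ee_pos: [0.4343, 0.2838, 0.2367]
eef_rot: [0.206, 0.979, -0.0, 0.0]
ft_force: [-0.6, 0.4, -0.4]
width: 0.0868
grip_force: 0.0
yaw 66.2 -> 66.5 shift [-0.937 -0.61   0.39 ] turn [-0.     0.    -0.002] rows 6.0 q7 0.5 t 0.95 w 0.0868
```

```bash
python3 -m pendant '[[-1,-0.93,-0.61,0.39,0,0,0],[-1,-0.93,-0.61,0.39,0,0,0],[-1,-0.93,-0.61,0.39,0,0,0],[-1,-0.93,-0.61,0.39,0,0,0],[-1,-0.93,-0.61,0.39,0,0,0],[-1,-0.93,-0.61,0.39,0,0,0],[-1,-0.93,-0.61,0.39,0,0,0]]'; python3 to.py 0.618 0.003 0.024 66.5
```

```text
time: 1.82
ee_pos: [0.6154, 0.0045, 0.118]
eef_rot: [0.206, 0.979, -0.001, -0.001]
ft_force: [-1.1, 0.4, -0.7]
width: 0.0872
grip_force: 0.0
yaw 66.2 -> 66.5 shift [-0.01  -0.     0.313] turn [-0.001 -0.    -0.002] rows 2.0 q7 1.19 t 1.825 w 0.0872
```

```bash
sleep 1; python3 - <<'E'
from see import *
C=grab()
a=C["top"]["pixels"][60:260,130:420];b=C["side"]["pixels"][60:260,130:420]
cv2.imwrite("pics/chk1.png",cv2.resize(np.hstack([a,b])[:,:,::-1],(800,276),interpolation=cv2.INTER_CUBIC))
E
```

```text
(no output)
```

View pics/chk1.png

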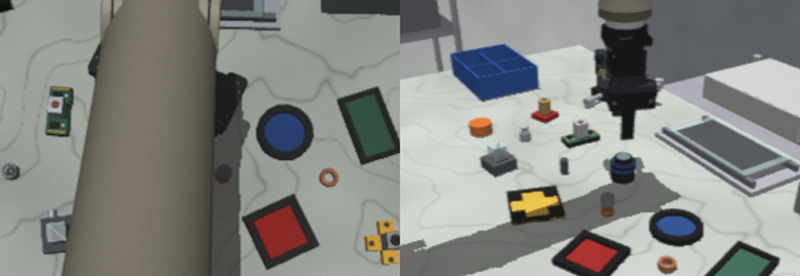

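The arm hides the lens in the top view. In the side view the gripper stands straight above the lens (620,165), fingers open. I'll descend, grip and lift.

```bash
python3 -m pendant '[[-1,-0.008,0,0.16,0,0,0],[-1,-0.008,0,0.313,0,0,0],[-1,-0.008,0,0.313,0,0,0],[1,-0.008,0,0.313,0,0,0],[1,-0.008,0,0.313,0,0,0],[1,-0.008,0,0.313,0,0,0],[1,-0.008,0,0.313,0,0,0]]' 25; python3 to.py 0.6023 -0.1746 0.12 66.5
```

```text
time: 2.8
ee_pos: [0.6179, 0.0075, 0.0264]
eef_rot: [0.204, 0.979, 0.0, 0.0]
ft_force: [-1.4, -2.8, 1.7]
width: 0.055
grip_force: 1.3
yaw 66.5 -> 66.5 shift [-0.195 -0.577 -0.312] turn [0. 0. 0.] rows 4.0 q7 1.22 t 2.8 w 0.055
```

```bash
python3 -m pendant '[[1,0,0,0,0,0,0],[1,0,0,0,0,0,0],[1,0,0,0,0,0,0],[1,0,0,0,0,0,0],[1,0,0,-0.2,0,0,0],[1,0,0,-0.33,0,0,0],[1,0,0,-0.33,0,0,0],[1,0,0,-0.33,0,0,0]]' 25; python3 to.py 0.6023 -0.1746 0.12 66.5
```

```text
time: 3.8
ee_pos: [0.6169, 0.008, 0.1234]
eef_rot: [0.203, 0.979, -0.0, -0.001]
ft_force: [-0.2, -0.2, -1.6]
width: 0.0458
grip_force: 25.0
yaw 66.5 -> 66.5 shift [-0.198 -0.578  0.011] turn [-0.    -0.001  0.   ] rows 3.0 q7 1.19 t 3.8 w 0.0458
```

```bash
python3 -m pendant '[[1,-0.2,-0.58,0,0,0,0],[1,-0.2,-0.58,0,0,0,0],[1,-0.2,-0.58,0,0,0,0],[1,-0.2,-0.58,0,0,0,0],[1,-0.2,-0.58,0,0,0,0],[1,-0.2,-0.58,0,0,0,0]]'; python3 to.py 0.6023 -0.1746 0.032 66.5
```

```text
time: 4.55
ee_pos: [0.6033, -0.1739, 0.1236]
eef_rot: [0.202, 0.979, 0.0, -0.001]
ft_force: [0.3, 0.1, -1.7]
width: 0.0454
grip_force: 25.0
yaw 66.7 -> 66.5 shift [ 0.002 -0.004  0.305] turn [ 0.    -0.001  0.001] rows 2.0 q7 1.52 t 4.55 w 0.0454
```

```bash
python3 -m pendant '[[1,0.007,-0.004,0.15,0,0,0],[1,0.007,-0.004,0.26,0,0,0],[1,0.007,-0.004,0.3,0,0,0],[1,0.007,-0.004,0.311,0,0,0],[1,0.007,-0.004,0.311,0,0,0],[1,0.007,-0.004,0.311,0,0,0]]'; python3 to.py 0.6023 -0.1746 0.032 66.5
```

```text
time: 5.3
ee_pos: [0.6017, -0.1763, 0.0326]
eef_rot: [0.203, 0.979, 0.0, 0.001]
ft_force: [-0.5, -1.4, -1.2]
width: 0.0456
grip_force: 25.0
yaw 66.5 -> 66.5 shift [0.    0.006 0.002] turn [0.    0.001 0.   ] rows 1.0 q7 1.55 t 5.3 w 0.0456
```

```bash
python3 -m pendant '[[1,0,0,0.007,0,0,0],[1,0,0,0.007,0,0,0],[1,0,0,0.007,0,0,0]]'
```

```text
time: 5.68
ee_pos: [0.6017, -0.1763, 0.031]
eef_rot: [0.204, 0.979, 0.0, 0.001]
ft_force: [-3.0, 2.1, 10.6]
width: 0.0454
grip_force: 25.0
```

```bash
python3 -m pendant '[[-0.5,0,0,-0.003,0,0,0],[-0.5,0,0,-0.003,0,0,0],[-0.5,0,0,-0.003,0,0,0],[-1,0,0,-0.2,0,0,0],[-1,0,0,-0.4,0,0,0],[-1,0,0,-0.4,0,0,0]]'; python3 to.py 0.461 0.3295 0.15
```

```text
time: 6.42
ee_pos: [0.6035, -0.1772, 0.1545]
eef_rot: [0.204, 0.979, 0.0, 0.004]
ft_force: [-0.2, -0.1, -1.0]
width: 0.0841
grip_force: 0.0
yaw 66.5 -> 66.5 shift [1.109 1.36  0.009] turn [ 0.001  0.004 -0.   ] rows 9.0 q7 1.51 t 6.425 w 0.0841
```

```bash
python3 -m pendant '[[-1,0.6,0.7,-0.1,0,0,0],[-1,0.6,0.7,-0.1,0,0,0],[-1,0.6,0.7,-0.1,0,0,0],[-1,0.6,0.7,-0.1,0,0,0],[-1,0.6,0.7,-0.1,0,0,0],[-1,0.6,0.7,-0.1,0,0,0]]'; python3 to.py 0.461 0.3295 0.1
```

```text
time: 7.18
ee_pos: [0.5186, 0.0908, 0.1788]
eef_rot: [0.201, 0.98, 0.0, -0.0]
ft_force: [0.2, -0.1, 0.3]
width: 0.0869
grip_force: 0.0
yaw 66.8 -> 66.8 shift [0.49  0.655 0.263] turn [ 0. -0.  0.] rows 5.0 q7 0.95 t 7.175 w 0.0869
```

```bash
sleep 1; cat > look.py <<'E'
# look.py name x y z views... : refit one thing
import sys; from see import *
n=sys.argv[1]; x,y,z=map(float,sys.argv[2:5]); v=sys.argv[5:] or ["top","side"]
C=grab(); p,e=fit(C,n,(x,y),(0,) if n in("lens","cap") else (0,.4,.8,1.2),v,z0=z,fz=len(v)>1)
print(n,p.round(4),np.degrees(p[2]).round(1),round(e,3))
ov=cv2.resize(C["side"]["pixels"],None,fx=S,fy=S)
for q in M[n][0]+M[n][1]: cv2.drawContours(ov,cv2.findContours(draw(C["side"],[q],p),0,2)[0],-1,(255,0,255),2)
u=(proj(C["side"],[[p[0],p[1],.02]])[0]*S).astype(int); cv2.imwrite(f"pics/l_{n}.png",ov[max(0,u[1]-240):u[1]+240,max(0,u[0]-320):u[0]+320,::-1])
E
python3 look.py lens 0.602 -0.175 0.005
```

```text
lens [ 0.5895 -0.1879  0.7224 -0.001 ] 41.4 0.507
```

```bash
python3 - <<'E'
from see import *
C=grab(); out=[]
for n in C:
    ov=cv2.resize(C[n]["pixels"],None,fx=8,fy=8,interpolation=cv2.INTER_CUBIC)
    u=proj(C[n],[[.602,-.175,.03]])[0]
    x0,y0=(u-[24,28]).astype(int); print(n,x0,y0)
    c=cv2.convertScaleAbs(ov[y0*8:y0*8+448,x0*8:x0*8+392],alpha=1.6,beta=15)
    out.append(c)
cv2.imwrite("pics/lens_n.png",np.hstack(out)[:,:,::-1])
E
```

```text
top 313 124
side 307 186
```

View pics/lens_n.png

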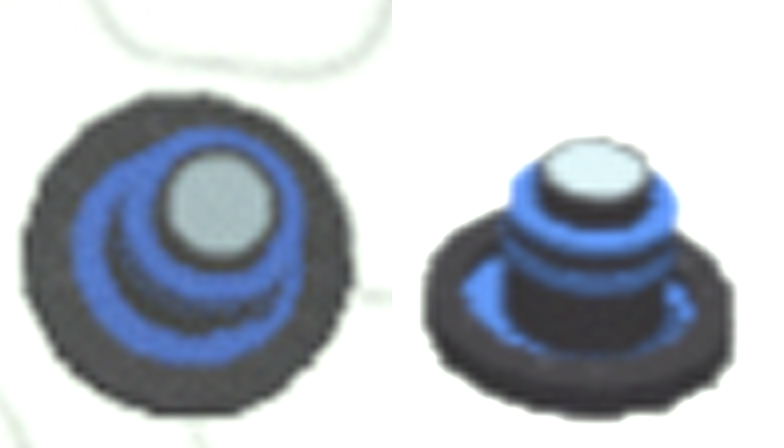

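The lens stands upright in the round nest. Its glass face is centred at crop pixel (218,203) in the top view and (596,168) in the side view. I'll triangulate it.

```bash
cat >> see.py <<'E'
def tri(C,ut,us):
    A=[];b=[]
    for n,u in(("top",ut),("side",us)):
        g0=ground(C[n],u,0);g1=ground(C[n],u,.2);d=(g1-g0)/np.linalg.norm(g1-g0);P=np.eye(3)-np.outer(d,d);A.append(P);b.append(P@g0)
    return np.linalg.lstsq(np.vstack(A),np.hstack(b),rcond=None)[0]
E
python3 - <<'E'
from see import *
C=grab()
print(tri(C,(313+218.5/8-.5,124+203.5/8-.5),(307+204.5/8-.5,186+168.5/8-.5)), ground(C["top"],(313+218.5/8-.5,124+203.5/8-.5),.051))
E
python3 to.py 0.461 0.3295 0.1
```

```text
[ 0.60343666 -0.17503493  0.0512085 ] [ 0.60436335 -0.17555764  0.051     ]
yaw 66.4 -> 66.4 shift [0.503 0.663 0.263] turn [-0. -0. -0.] rows 5.0 q7 0.95 t 7.475 w 0.0869
```

Lens at (0.6035, -0.175), top at 51 mm, so it sits on the floor (5+46). Now the cap.

```bash
python3 -m pendant '[[-1,0.5,0.66,0.2,0,0,0],[-1,0.5,0.66,0.2,0,0,0],[-1,0.5,0.66,0.2,0,0,0],[-1,0.5,0.66,0.2,0,0,0],[-1,0.5,0.66,0.26,0,0,0],[-1,0.5,0.66,0.26,0,0,0],[-1,0.5,0.66,0.26,0,0,0]]'; python3 to.py 0.461 0.3295 0.019
```

```text
time: 8.35
ee_pos: [0.462, 0.3276, 0.1018]
eef_rot: [0.205, 0.979, -0.0, 0.0]
ft_force: [-0.3, -0.1, -0.1]
width: 0.0869
grip_force: 0.0
yaw 66.4 -> 66.4 shift [0.006 0.004 0.276] turn [-0.  0.  0.] rows 2.0 q7 0.5 t 8.35 w 0.0869
```

```bash
python3 -m pendant '[[-1,0.006,0.004,0.15,0,0,0],[-1,0.006,0.004,0.25,0,0,0],[0,0.006,0.004,0.276,0,0,0],[1,0.006,0.004,0.276,0,0,0],[1,0.006,0.004,0.276,0,0,0],[1,0.006,0.004,0.276,0,0,0],[1,0.006,0.004,0.276,0,0,0],[1,0.006,0.004,0.276,0,0,0]]' 12;python3 -m pendant '[[1,0,0,0,0,0,0],[1,0,0,0,0,0,0],[1,0,0,0,0,0,0]]';python3 to.py 0.461 0.3295 0.019
```

```text
time: 9.35
ee_pos: [0.46, 0.3316, 0.0193]
eef_rot: [0.204, 0.979, 0.0, 0.0]
ft_force: [-0.1, -1.6, 5.7]
width: 0.05
grip_force: 12.0
time: 9.72
ee_pos: [0.46, 0.3316, 0.0193]
eef_rot: [0.204, 0.979, 0.0, 0.0]
ft_force: [-1.2, -1.8, 6.1]
width: 0.05
grip_force: 12.0
yaw 66.5 -> 66.5 shift [-0.006 -0.005  0.001] turn [ 0.  0. -0.] rows 1.0 q7 0.51 t 9.725 w 0.05
```

```bash
python3 -m pendant '[[1,0,0,-0.1,0,0,0],[1,0,0,-0.3,0,0,0],[1,0,0,-0.45,0,0,0],[1,0,0,-0.45,0,0,0],[1,-0.1,-0.1,-0.45,0,0,0],[1,-0.55,-0.7,-0.45,0,0,0],[1,-0.55,-0.7,-0.45,0,0,0],[1,-0.55,-0.7,-0.45,0,0,0]]';python3 to.py 0.6035 -0.175 0.12 66.5
```

```text
time: 10.72
ee_pos: [0.5183, 0.1075, 0.1526]
eef_rot: [0.203, 0.979, -0.0, -0.0]
ft_force: [0.8, -0.2, 1.5]
width: 0.0504
grip_force: 12.0
yaw 66.5 -> 66.5 shift [-0.636 -0.751  0.109] turn [-0. -0.  0.] rows 5.0 q7 0.92 t 10.725 w 0.0504
```

```bash
python3 -m pendant '[[1,-0.63,-0.75,0,0,0,0],[1,-0.63,-0.75,0,0,0,0],[1,-0.63,-0.75,0,0,0,0],[1,-0.63,-0.75,0.1,0,0,0],[1,-0.63,-0.75,0.1,0,0,0],[1,-0.63,-0.75,0.1,0,0,0],[1,-0.63,-0.75,0.1,0,0,0],[1,-0.63,-0.75,0.1,0,0,0]]';python3 -m pendant '[[1,0,0,0,0,0,0]]'; python3 to.py 0.6035 -0.175 0.063 66.5
```

```text
time: 11.72
ee_pos: [0.6024, -0.1705, 0.1234]
eef_rot: [0.202, 0.979, 0.0, -0.0]
ft_force: [0.2, -0.0, -0.6]
width: 0.0502
grip_force: 12.0
time: 11.85
ee_pos: [0.6025, -0.1709, 0.1237]
eef_rot: [0.203, 0.979, 0.0, 0.0]
ft_force: [-0.1, 0.7, -0.4]
width: 0.05
grip_force: 12.0
yaw 66.6 -> 66.5 shift [-0.008 -0.011  0.202] turn [0.    0.    0.001] rows 1.0 q7 1.52 t 11.85 w 0.05
```

```bash
python3 -m pendant '[[1,-0.003,-0.011,0.05,0,0,0],[1,-0.003,-0.011,0.12,0,0,0],[1,-0.003,-0.011,0.17,0,0,0],[1,-0.003,-0.011,0.19,0,0,0],[1,-0.003,-0.011,0.19,0,0,0],[1,-0.003,-0.011,0.19,0,0,0]]'; python3 to.py 0.6035 -0.175 0.060 66.5
```

```text
time: 12.6
ee_pos: [0.6022, -0.1757, 0.0671]
eef_rot: [0.203, 0.979, 0.0, 0.001]
ft_force: [0.5, 0.1, -0.5]
width: 0.0505
grip_force: 12.0
yaw 66.5 -> 66.5 shift [-0.003  0.004  0.024] turn [0. 0. 0.] rows 1.0 q7 1.54 t 12.6 w 0.0505
```

```bash
python3 -m pendant '[[1,0,0.003,0.01,0,0,0],[1,0,0.003,0.02,0,0,0],[1,0,0.003,0.022,0,0,0],[1,0,0.003,0.022,0,0,0]]'
```

```text
time: 13.1
ee_pos: [0.6024, -0.1746, 0.0604]
eef_rot: [0.203, 0.979, 0.0, 0.0]
ft_force: [-0.7, 1.5, 5.2]
width: 0.0498
grip_force: 12.0
```

Light contact on the shoulder at the expected height. I'll release, rise and head toward the nozzle.

```bash
python3 -m pendant '[[-0.5,0,0,0,0,0,0],[-0.5,0,0,0,0,0,0],[-0.5,0,0,0,0,0,0],[-1,0,0,-0.2,0,0,0],[-1,0,0,-0.35,0,0,0],[-1,0,0,-0.35,0,0,0]]'; python3 to.py 0.6141 0.32 0.12 20.7; python3 to.py 0.6141 0.32 0.12 110.7
```

```text
time: 13.85
ee_pos: [0.6041, -0.1755, 0.1688]
eef_rot: [0.204, 0.979, 0.0, 0.003]
ft_force: [-0.1, 0.4, 0.1]
width: 0.0843
grip_force: 0.0
yaw 66.5 -> 20.7 shift [0.629 1.528 0.161] turn [0.002 0.003 0.382] rows 8.0 q7 1.51 t 13.85 w 0.0843
yaw 66.5 -> 110.7 shift [0.629 1.528 0.161] turn [-0.     0.003 -0.368] rows 8.0 q7 1.51 t 13.85 w 0.0843
```

```bash
python3 -m pendant '[[-1,0.31,0.76,0.1,0,0,0.382],[-1,0.31,0.76,0.1,0,0,0.382],[-1,0.31,0.76,0.1,0,0,0.382],[-1,0.31,0.76,0.1,0,0,0.382],[-1,0.31,0.76,0.1,0,0,0.382],[-1,0.31,0.76,0.1,0,0,0.382]]'; python3 to.py 0.6141 0.32 0.1 20.7
```

```text
time: 14.6
ee_pos: [0.607, 0.0723, 0.1337]
eef_rot: [0.568, 0.823, -0.001, -0.0]
ft_force: [-0.1, -0.9, -0.1]
width: 0.087
grip_force: 0.0
yaw 20.8 -> 20.7 shift [0.763 0.316 0.112] turn [-0.001 -0.     0.001] rows 5.0 q7 0.33 t 14.6 w 0.087
```

```bash
sleep 1; python3 - <<'E'
from see import *
C=grab(); out=[]
for n in C:
    ov=cv2.resize(C[n]["pixels"],None,fx=8,fy=8,interpolation=cv2.INTER_CUBIC)
    u=proj(C[n],[[.602,-.175,.03]])[0]
    x0,y0=(u-[24,28]).astype(int); print(n,x0,y0)
    m=mask(C[n],"cap")*draw(C[n],[cyl(90,0,70)],(.602,-.175,0,0)); ys,xs=np.nonzero(m); print(xs.min()/S,xs.max()/S,ys.min()/S,ys.max()/S,xs.mean()/S,ys.mean()/S)
    out.append(cv2.convertScaleAbs(ov[y0*8:y0*8+448,x0*8:x0*8+392],alpha=1.6,beta=15))
cv2.imwrite("pics/cap_n.png",np.hstack(out)[:,:,::-1])
print(fit(C,"cap",(.603,-.175),(0,),z0=.04))
E
```

```text
top 313 124
328.0 353.0 136.25 160.25 340.3344505783386 148.12076104100947
side 307 186
321.5 343.5 196.0 216.25 332.1915637191157 206.02230981794537
(array([ 0.60445479, -0.173737  ,  0.12236651,  0.04044154]), np.float64(0.15789771410786163))
```

View pics/cap_n.png

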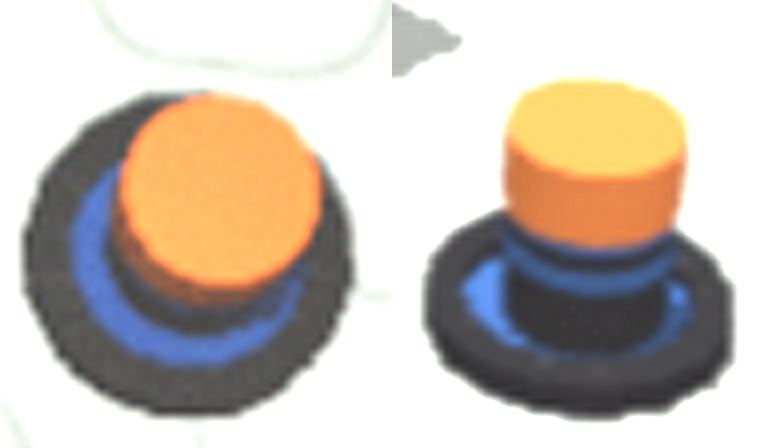

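The cap sits level over the lens in both views (orange disc at crop (220,190) and (596,130)). The fit gives its origin at z=0.0404 against 0.041 expected. Next the nozzle.

```bash
python3 -m pendant '[[-1,0.763,0.316,0.06,0,0,0],[-1,0.763,0.316,0.06,0,0,0],[-1,0.763,0.316,0.06,0,0,0],[-1,0.763,0.316,0.1,0,0,0],[-1,0.763,0.316,0.1,0,0,0],[-1,0.763,0.316,0.1,0,0,0],[-1,0.763,0.316,0.1,0,0,0]]'; python3 to.py 0.6141 0.32 0.03 20.7
```

```text
time: 15.58
ee_pos: [0.6167, 0.3164, 0.1055]
eef_rot: [0.57, 0.822, 0.0, 0.001]
ft_force: [-0.2, -0.0, -0.1]
width: 0.0871
grip_force: 0.0
yaw 20.5 -> 20.7 shift [ 0.014 -0.004  0.252] turn [ 0.     0.    -0.002] rows 2.0 q7 -0.02 t 15.575 w 0.0871
```

```bash
python3 -m pendant '[[-1,0.014,-0.004,0.12,0,0,0],[-1,0.014,-0.004,0.22,0,0,0],[0,0.014,-0.004,0.25,0,0,0],[1,0.014,-0.004,0.25,0,0,0],[1,0.014,-0.004,0.25,0,0,0],[1,0.014,-0.004,0.25,0,0,0],[1,0.014,-0.004,0.25,0,0,0],[1,0.014,-0.004,0.25,0,0,0]]' 25;python3 -m pendant '[[1,0,0,0,0,0,0],[1,0,0,0,0,0,0],[1,0,0,0,0,0,0],[1,0,0,0,0,0,0]]';python3 to.py 0.6141 0.32 0.03 20.7
```

```text
time: 16.58
ee_pos: [0.613, 0.3227, 0.0301]
eef_rot: [0.569, 0.823, 0.0, 0.0]
ft_force: [0.1, -0.2, -0.2]
width: 0.0352
grip_force: 0.0
time: 17.08
ee_pos: [0.6128, 0.3226, 0.0299]
eef_rot: [0.569, 0.823, -0.0, -0.0]
ft_force: [-2.3, -1.6, 3.8]
width: 0.0273
grip_force: 25.0
yaw 20.7 -> 20.7 shift [-0.01   0.001 -0.   ] turn [-0. -0. -0.] rows 1.0 q7 -0.01 t 17.075 w 0.0273
```

```bash
python3 -m pendant '[[1,0,0,-0.1,0,0,0],[1,0,0,-0.3,0,0,0],[1,0,0,-0.4,0,0,0],[1,0,0,-0.4,0,0,0],[1,-0.1,-0.1,-0.4,0,0,0],[1,-0.6,-0.6,-0.4,0,0,0],[1,-0.6,-0.6,-0.4,0,0,0],[1,-0.6,-0.6,-0.4,0,0,0]]';python3 to.py 0.4475 -0.1646 0.12 26.2
```

```text
time: 18.08
ee_pos: [0.5167, 0.1111, 0.1484]
eef_rot: [0.569, 0.823, -0.001, -0.0]
ft_force: [2.1, -1.9, -0.2]
width: 0.0276
grip_force: 25.0
yaw 20.7 -> 26.2 shift [-0.778 -0.54   0.096] turn [-0.001  0.    -0.046] rows 5.0 q7 0.16 t 18.075 w 0.0276
```

```bash
python3 -m pendant '[[1,-0.778,-0.54,0,0,0,-0.046],[1,-0.778,-0.54,0,0,0,-0.046],[1,-0.778,-0.54,0,0,0,-0.046],[1,-0.778,-0.54,0.08,0,0,-0.046],[1,-0.778,-0.54,0.08,0,0,-0.046],[1,-0.778,-0.54,0.08,0,0,-0.046],[1,-0.778,-0.54,0.08,0,0,-0.046],[1,-0.778,-0.54,0.08,0,0,-0.046]]';python3 -m pendant '[[1,0,0,0,0,0,0]]'; python3 to.py 0.4475 -0.1646 0.037 26.2
```

```text
time: 19.08
ee_pos: [0.4495, -0.1613, 0.1256]
eef_rot: [0.528, 0.85, 0.0, -0.0]
ft_force: [-0.7, 0.2, -1.5]
width: 0.0274
grip_force: 25.0
time: 19.2
ee_pos: [0.4494, -0.1617, 0.1258]
eef_rot: [0.528, 0.849, 0.0, 0.0]
ft_force: [0.0, 0.1, -1.3]
width: 0.0275
grip_force: 25.0
yaw 26.3 -> 26.2 shift [-0.006 -0.01   0.296] turn [ 0.    -0.     0.001] rows 2.0 q7 0.79 t 19.2 w 0.0275
```

```bash
python3 -m pendant '[[1,-0.006,-0.01,0.12,0,0,0],[1,-0.006,-0.01,0.24,0,0,0],[1,-0.006,-0.01,0.28,0,0,0],[1,-0.006,-0.01,0.298,0,0,0],[1,-0.006,-0.01,0.303,0,0,0],[1,-0.006,-0.01,0.303,0,0,0]]'; python3 to.py 0.4475 -0.1646 0.035 26.2
```

```text
time: 19.95
ee_pos: [0.4478, -0.1655, 0.0357]
eef_rot: [0.528, 0.849, 0.0, 0.001]
ft_force: [0.2, -0.1, -1.0]
width: 0.0276
grip_force: 25.0
yaw 26.2 -> 26.2 shift [0.003 0.    0.002] turn [0.001 0.    0.   ] rows 1.0 q7 0.92 t 19.95 w 0.0276
```

```bash
python3 -m pendant '[[1,0.003,0,0.004,0,0,0],[1,0.003,0,0.005,0,0,0],[1,0.003,0,0.005,0,0,0]]'
```

```text
time: 20.32
ee_pos: [0.4477, -0.165, 0.0347]
eef_rot: [0.529, 0.849, 0.001, 0.001]
ft_force: [-3.1, -0.2, 14.1]
width: 0.0271
grip_force: 25.0
```

```bash
python3 -m pendant '[[-0.5,0,0,0,0,0,0],[-0.5,0,0,0,0,0,0],[-0.5,0,0,0,0,0,0],[-1,0,0,-0.2,0,0,0],[-1,0,0,-0.35,0,0,0],[-1,0,0,-0.35,0,0,0]]'; python3 to.py 0.6251 0.1736 0.12 -1.7
```

```text
time: 21.08
ee_pos: [0.4488, -0.165, 0.1414]
eef_rot: [0.528, 0.849, 0.002, 0.002]
ft_force: [0.3, -0.5, -1.0]
width: 0.0797
grip_force: 0.0
yaw 26.2 -> -1.7 shift [0.753 1.025 0.075] turn [0.003 0.    0.233] rows 7.0 q7 0.78 t 21.075 w 0.0797
```

```bash
python3 -m pendant '[[-1,0.6,0.8,0,0,0,0.233],[-1,0.6,0.8,0,0,0,0.233],[-1,0.6,0.8,0,0,0,0.233],[-1,0.6,0.8,0,0,0,0.233],[-1,0.6,0.8,0,0,0,0.233],[-1,0.6,0.8,0,0,0,0.233],[-1,0.6,0.8,0,0,0,0.233]]'; python3 to.py 0.6251 0.1736 0.1 -1.7;  python3 - <<'E'
from see import *
C=grab()
print(fit(C,"nozzle",(.449,-.167),(.45,),("top","side"),z0=.005)[0])
for n in C:
    ov=cv2.resize(C[n]["pixels"],None,fx=8,fy=8,interpolation=cv2.INTER_CUBIC)
    u=proj(C[n],[[.449,-.167,.02]])[0]
    x0,y0=(u-[24,28]).astype(int)
    globals()[n]=cv2.convertScaleAbs(ov[y0*8:y0*8+448,x0*8:x0*8+392],alpha=1.6,beta=15)
cv2.imwrite("pics/noz_n.png",np.hstack([top,side])[:,:,::-1])
E
```

```text
time: 21.95
ee_pos: [0.582, 0.102, 0.1372]
eef_rot: [0.718, 0.696, -0.001, -0.0]
ft_force: [0.6, -1.2, 0.6]
width: 0.087
grip_force: 0.0
yaw -1.8 -> -1.7 shift [0.243 0.136 0.124] turn [-0.001  0.001 -0.001] rows 2.0 q7 -0.1 t 21.95 w 0.087
[ 0.44953371 -0.16831818  0.42670856  0.00109694]
```

View pics/noz_n.png

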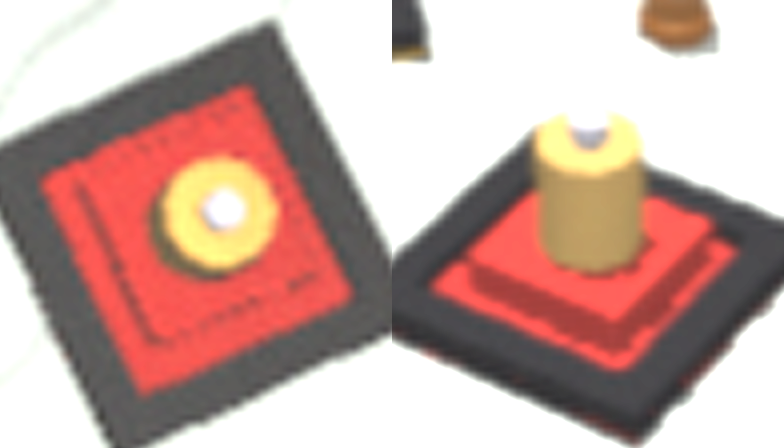

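The nozzle is upright, aligned and flat in the red recess, with red floor visible all round the foot. Next the board.

```bash
python3 -m pendant '[[-1,0.243,0.136,0.05,0,0,0],[-1,0.243,0.136,0.12,0,0,0],[-1,0.243,0.136,0.12,0,0,0],[-1,0.243,0.136,0.12,0,0,0],[-1,0.243,0.136,0.12,0,0,0]]'; python3 to.py 0.6251 0.1736 0.03 -1.7
```

```text
time: 22.68
ee_pos: [0.6261, 0.1728, 0.1037]
eef_rot: [0.719, 0.695, 0.001, 0.0]
ft_force: [-0.0, 0.3, -1.8]
width: 0.087
grip_force: 0.0
yaw -1.9 -> -1.7 shift [ 0.002 -0.004  0.246] turn [ 0.001 -0.    -0.002] rows 2.0 q7 -0.16 t 22.675 w 0.087
```

```bash
python3 -m pendant '[[-1,0.001,-0.004,0.12,0,0,0],[-1,0.001,-0.004,0.22,0,0,0],[0,0.001,-0.004,0.245,0,0,0],[1,0.001,-0.004,0.245,0,0,0],[1,0.001,-0.004,0.245,0,0,0],[1,0.001,-0.004,0.245,0,0,0],[1,0.001,-0.004,0.245,0,0,0],[1,0.001,-0.004,0.245,0,0,0]]' 25;python3 -m pendant '[[1,0,0,0,0,0,0],[1,0,0,0,0,0,0],[1,0,0,0,0,0,0],[1,0,0,0,0,0,0]]';python3 to.py 0.6251 0.1736 0.03 -1.7
```

```text
time: 23.68
ee_pos: [0.6246, 0.1748, 0.0292]
eef_rot: [0.718, 0.696, 0.0, 0.0]
ft_force: [0.4, 0.6, 0.1]
width: 0.0353
grip_force: 0.0
time: 24.18
ee_pos: [0.6245, 0.1748, 0.029]
eef_rot: [0.718, 0.696, 0.0, -0.0]
ft_force: [-0.4, -0.4, 1.4]
width: 0.0255
grip_force: 25.0
yaw -1.8 -> -1.7 shift [-0.004  0.002 -0.003] turn [-0. -0. -0.] rows 1.0 q7 -0.13 t 24.175 w 0.0255
```

```bash
python3 -m pendant '[[1,0,0,-0.1,0,0,0],[1,0,0,-0.3,0,0,0],[1,0,0,-0.48,0,0,0],[1,0,0,-0.48,0,0,0],[1,-0.2,0,-0.48,0,0,0],[1,-0.8,0,-0.48,0,0,0],[1,-0.8,0,-0.48,0,0,0],[1,-0.8,0,-0.48,0,0,0]]';python3 to.py 0.617 -0.305 0.12 19.4
```

```text
time: 25.18
ee_pos: [0.6161, -0.0675, 0.1717]
eef_rot: [0.718, 0.696, -0.001, -0.0]
ft_force: [0.8, 0.2, -1.3]
width: 0.0261
grip_force: 25.0
yaw -1.8 -> 19.4 shift [-0.791  0.028  0.172] turn [-0.001 -0.    -0.177] rows 4.0 q7 0.2 t 25.175 w 0.0261
```

```bash
python3 -m pendant '[[1,-0.79,0.028,0,0,0,-0.177],[1,-0.79,0.028,0,0,0,-0.177],[1,-0.79,0.028,0,0,0,-0.177],[1,-0.79,0.028,0,0,0,-0.177],[1,-0.79,0.028,0.15,0,0,-0.177],[1,-0.79,0.028,0.15,0,0,-0.177],[1,-0.79,0.028,0.15,0,0,-0.177],[1,-0.79,0.028,0.15,0,0,-0.177]]'; python3 to.py 0.617 -0.305 0.036 19.4
```

```text
time: 26.18
ee_pos: [0.6193, -0.3017, 0.1296]
eef_rot: [0.577, 0.817, 0.0, 0.001]
ft_force: [0.7, 0.8, -0.4]
width: 0.0259
grip_force: 25.0
yaw 19.6 -> 19.4 shift [-0.007 -0.011  0.312] turn [0.001 0.001 0.001] rows 2.0 q7 0.96 t 26.175 w 0.0259
```

```bash
python3 -m pendant '[[1,-0.005,-0.009,0.12,0,0,0],[1,-0.005,-0.009,0.24,0,0,0],[1,-0.005,-0.009,0.29,0,0,0],[1,-0.005,-0.009,0.31,0,0,0],[1,-0.005,-0.009,0.312,0,0,0],[1,-0.005,-0.009,0.312,0,0,0]]'; python3 to.py 0.617 -0.305 0.034 19.4
```

```text
time: 26.92
ee_pos: [0.6169, -0.3049, 0.0356]
eef_rot: [0.577, 0.817, 0.0, 0.001]
ft_force: [-0.7, -0.1, -0.6]
width: 0.0258
grip_force: 25.0
yaw 19.5 -> 19.4 shift [-0.     0.     0.005] turn [0.001 0.001 0.001] rows 1.0 q7 1.0 t 26.925 w 0.0258
```

```bash
python3 -m pendant '[[1,0,0,0.004,0,0,0],[1,0,0,0.006,0,0,0],[1,0,0,0.006,0,0,0]]'
```

```text
time: 27.3
ee_pos: [0.6168, -0.3048, 0.034]
eef_rot: [0.577, 0.817, 0.0, 0.001]
ft_force: [-1.8, 1.7, 7.8]
width: 0.0257
grip_force: 25.0
```

```bash
python3 -m pendant '[[-0.5,0,0,0,0,0,0],[-0.5,0,0,0,0,0,0],[-0.5,0,0,0,0,0,0],[-1,0,0,-0.2,0,0,0],[-1,0,0,-0.35,0,0,0],[-1,0,0,-0.35,0,0,0]]'; python3 to.py 0.4368 -0.3268 0.1 4.7
```

```text
time: 28.05
ee_pos: [0.6179, -0.3059, 0.1418]
eef_rot: [0.577, 0.816, 0.001, 0.003]
ft_force: [0.2, 0.1, -0.4]
width: 0.0778
grip_force: 0.0
yaw 19.5 -> 4.7 shift [ 0.136 -0.593  0.136] turn [0.003 0.002 0.123] rows 3.0 q7 0.96 t 28.05 w 0.0778
```

```bash
python3 -m pendant '[[-1,0.136,-0.593,0,0.003,0.002,0.123],[-1,0.136,-0.593,0,0.003,0.002,0.123],[-1,0.136,-0.593,0.05,0.003,0.002,0.123],[-1,0.136,-0.593,0.13,0.003,0.002,0.123],[-1,0.136,-0.593,0.13,0.003,0.002,0.123],[-1,0.136,-0.593,0.13,0.003,0.002,0.123]]'; python3 to.py 0.4368 -0.3268 0.03 4.7
```

```text
time: 28.8
ee_pos: [0.4356, -0.3254, 0.0988]
eef_rot: [0.677, 0.736, -0.002, -0.003]
ft_force: [0.2, -0.0, 0.6]
width: 0.0873
grip_force: 0.0
yaw 4.8 -> 4.7 shift [-0.006  0.005  0.229] turn [-0.003 -0.001  0.001] rows 2.0 q7 0.86 t 28.8 w 0.0873
```

```bash
python3 -m pendant '[[-1,-0.006,0.005,0.12,-0.003,0,0],[-1,-0.006,0.005,0.2,-0.003,0,0],[0,-0.006,0.005,0.23,-0.003,0,0],[1,-0.006,0.005,0.23,-0.003,0,0],[1,-0.006,0.005,0.23,-0.003,0,0],[1,-0.006,0.005,0.23,-0.003,0,0],[1,-0.006,0.005,0.23,-0.003,0,0],[1,-0.006,0.005,0.23,-0.003,0,0]]' 25;python3 -m pendant '[[1,0,0,0,0,0,0],[1,0,0,0,0,0,0],[1,0,0,0,0,0,0],[1,0,0,0,0,0,0]]';python3 to.py 0.4368 -0.3268 0.03 4.7
```

```text
time: 29.8
ee_pos: [0.4361, -0.3269, 0.0297]
eef_rot: [0.677, 0.736, 0.001, -0.001]
ft_force: [0.0, -0.4, -0.1]
width: 0.0351
grip_force: 0.0
time: 30.3
ee_pos: [0.436, -0.3269, 0.0295]
eef_rot: [0.677, 0.736, 0.001, -0.001]
ft_force: [-0.4, 1.3, 2.3]
width: 0.0236
grip_force: 25.0
yaw 4.7 -> 4.7 shift [ 0.     0.003 -0.002] turn [-0.    -0.002  0.   ] rows 1.0 q7 0.93 t 30.3 w 0.0236
```

```bash
python3 -m pendant '[[1,0,0,-0.1,0,0,0],[1,0,0,-0.3,0,0,0],[1,0,0,-0.48,0,0,0],[1,0,0,-0.48,0,0,0],[1,0.2,0,-0.48,0,0,0],[1,0.6,0,-0.48,0,0,0],[1,0.6,0,-0.48,0,0,0],[1,0.6,0,-0.48,0,0,0]]';python3 to.py 0.4349 0.0003 0.12 -17.9
```

```text
time: 31.3
ee_pos: [0.4208, -0.1435, 0.173]
eef_rot: [0.675, 0.738, 0.001, -0.003]
ft_force: [0.1, -0.5, -0.9]
width: 0.0237
grip_force: 25.0
yaw 5.1 -> -17.9 shift [0.472 0.09  0.179] turn [-0.001 -0.002  0.192] rows 3.0 q7 0.3 t 31.3 w 0.0237
```

```bash
python3 -m pendant '[[1,0.47,0.09,0,-0.001,-0.002,0.192],[1,0.47,0.09,0,-0.001,-0.002,0.192],[1,0.47,0.09,0.05,-0.001,-0.002,0.192],[1,0.47,0.09,0.16,-0.001,-0.002,0.192],[1,0.47,0.09,0.16,-0.001,-0.002,0.192],[1,0.47,0.09,0.16,-0.001,-0.002,0.192],[1,0.47,0.09,0.16,-0.001,-0.002,0.192]]';python3 to.py 0.4349 0.0003 0.037 -17.9
```

```text
time: 32.17
ee_pos: [0.4373, -0.0056, 0.1276]
eef_rot: [0.811, 0.585, 0.001, 0.001]
ft_force: [-0.1, -0.6, -2.1]
width: 0.0235
grip_force: 25.0
yaw -18.4 -> -17.9 shift [ 0.016 -0.014  0.302] turn [ 0.001 -0.    -0.004] rows 2.0 q7 -0.41 t 32.175 w 0.0235
```

```bash
python3 -m pendant '[[1,0.014,-0.012,0.12,0,0,-0.002],[1,0.014,-0.012,0.22,0,0,-0.002],[1,0.014,-0.012,0.27,0,0,-0.002],[1,0.014,-0.012,0.295,0,0,-0.002],[1,0.014,-0.012,0.295,0,0,-0.002],[1,0.014,-0.012,0.295,0,0,-0.002]]'; python3 to.py 0.4349 0.0003 0.0345 -17.9
```

```text
time: 32.92
ee_pos: [0.4353, -0.0, 0.0389]
eef_rot: [0.809, 0.587, 0.001, 0.001]
ft_force: [-0.3, 0.5, -1.7]
width: 0.0238
grip_force: 25.0
yaw -18.1 -> -17.9 shift [ 0.001 -0.001  0.015] turn [ 0.001 -0.    -0.002] rows 1.0 q7 -0.34 t 32.925 w 0.0238
```

```bash
python3 -m pendant '[[1,0,0,0.01,0,0,0],[1,0,0,0.016,0,0,0],[1,0,0,0.016,0,0,0]]'
```

```text
time: 33.3
ee_pos: [0.435, -0.0, 0.0344]
eef_rot: [0.809, 0.587, 0.0, 0.0]
ft_force: [-7.2, -1.1, 19.2]
width: 0.0238
grip_force: 25.0
```

Contact made. I'll release, rise and move aside, then check everything.

```bash
python3 -m pendant '[[-0.5,0,0,0,0,0,0],[-0.5,0,0,0,0,0,0],[-0.5,0,0,0,0,0,0],[-1,0,0,-0.2,0,0,0],[-1,0,0,-0.45,0,0,0],[-1,0,0,-0.45,0,0,0]]'; python3 to.py 0.40 0.42 0.22 -17.9
```

```text
time: 34.05
ee_pos: [0.4364, 0.0003, 0.172]
eef_rot: [0.809, 0.587, 0.003, 0.002]
ft_force: [0.6, 0.5, -0.7]
width: 0.0759
grip_force: 0.0
yaw -18.1 -> -17.9 shift [ 1.293 -0.549 -0.159] turn [ 0.003 -0.001 -0.002] rows 7.0 q7 -0.45 t 34.05 w 0.0759
```

```bash
python3 -m pendant '[[-1,0.95,-0.42,-0.16,0,0,0],[-1,0.95,-0.42,-0.16,0,0,0],[-1,0.95,-0.42,-0.16,0,0,0],[-1,0.95,-0.42,-0.16,0,0,0],[-1,0.95,-0.42,-0.16,0,0,0],[-1,0.95,-0.42,-0.16,0,0,0],[-1,0.95,-0.42,-0.16,0,0,0]]'; python3 - <<'E'
from see import *
C=grab()
a=cv2.resize(C["top"]["pixels"][95:275,70:450],None,fx=2.1,fy=2.1,interpolation=cv2.INTER_CUBIC)
b=cv2.resize(C["side"]["pixels"][120:330,150:430],None,fx=2.85,fy=2.85,interpolation=cv2.INTER_CUBIC)
for n,i in(("endt",a),("ends",b)): cv2.imwrite(f"pics/{n}.png",i[:,:,::-1])
print(fit(C,"post",(.435,0),(-.31,),z0=.005),fit(C,"cap",(.603,-.175),(0,),z0=.04))
E
```

```text
time: 34.92
ee_pos: [0.4029, 0.3096, 0.2149]
eef_rot: [0.809, 0.587, -0.001, 0.001]
ft_force: [1.0, -0.3, -0.5]
width: 0.087
grip_force: 0.0
(array([ 0.43463704, -0.00113504, -0.16757942,  0.00561406]), np.float64(0.5011781748533415)) (array([ 0.60445883, -0.17375186,  0.12438933,  0.0403763 ]), np.float64(0.1562476692495432))
```

View pics/endt.png

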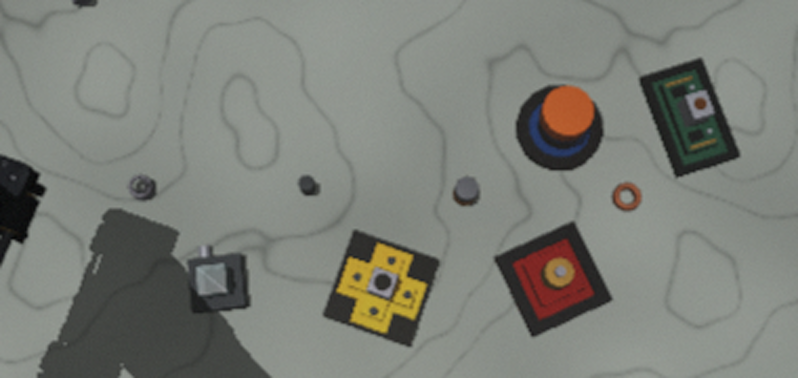

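View pics/ends.png

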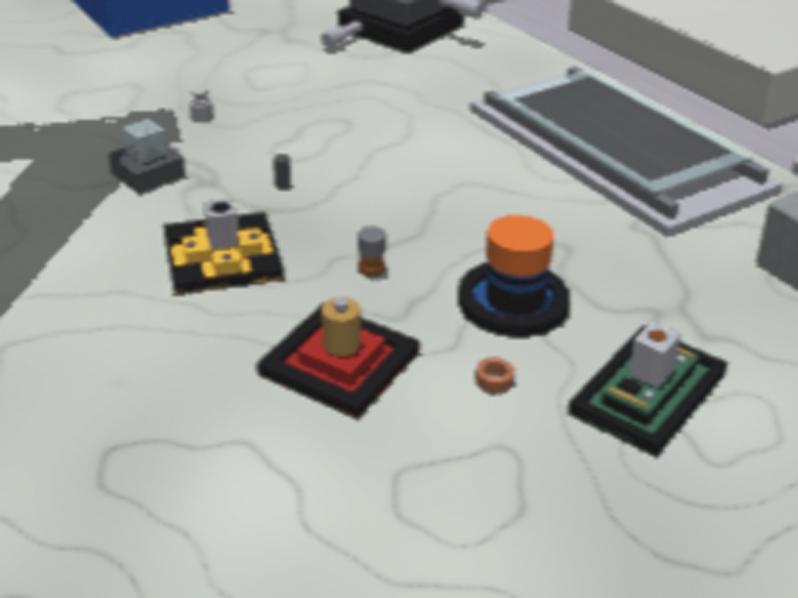

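All parts are in their nests and the prism is untouched at (215,280). One close look at the board and post to confirm the fits.

```bash
python3 - <<'E'
from see import *
C=grab(); rows=[]
for x,y in((.6176,-.3059),(.435,0)):
    o=[]
    for n in C:
        u=proj(C[n],[[x,y,.02]])[0]; x0,y0=(u-[35,26]).astype(int)
        o.append(cv2.convertScaleAbs(cv2.resize(C[n]["pixels"][y0:y0+52,x0:x0+70],(395,294),interpolation=cv2.INTER_CUBIC),alpha=1.6,beta=15))
    rows.append(np.hstack(o))
cv2.imwrite("pics/close.png",np.vstack(rows)[:,:,::-1])
E
```

```text
(no output)
```

View pics/close.png

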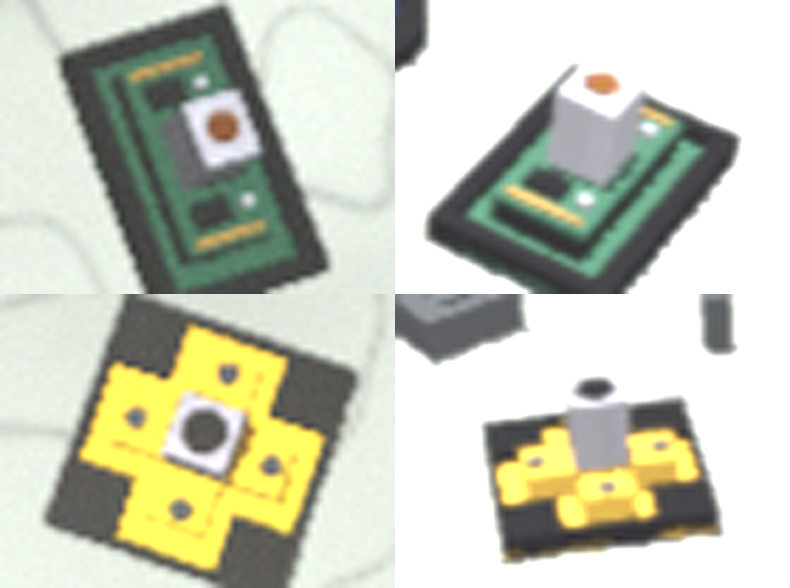

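The board at crop (205,150) and the post at (203,432) both lie flat inside their recesses, with floor visible around them.

```bash
python3 -c "
from bench import r
print(r.close_job())"
```

```text
the job is handed in; nothing more can be done
None
```

The lens, nozzle, sensor board and post each sit upright in their nests, the cap rests level on the lens (put on after the lens was in its nest), the prism was not touched, and I handed the job in at about 35 s of the 122 s allowed.

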